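Find the rocking corner of the key plate and press its shim flat

ROBOT

A 7-joint arm with a two-finger parallel gripper is mounted at the origin on the work surface. World frame = base frame: x ahead of the robot, y to its left, z up, the work surface at z = 0. Lengths are in m, angles in degrees, forces in N, time in s.
With the tool pointing down it reaches from about 0.4 to 0.9 m from the base axis. Payload 5.6 kg.
Tool frame: the origin (TCP) lies where the fingers leave the gripper's body, on its centre line; the fingertips stand 88 mm ahead of it and the grasp point (between the pads) lies 69 mm ahead of it (manip.grip_point_offset is the distance from the TCP to the grasp point, in m); z points along the fingers, x is the direction in which the jaws open and shut, and the axes are right-handed (so a half turn about z gives the same grasp; the last joint's range is limited). The gripper opens to 92 mm and grips with 3 to 60 N. Pads are 20 mm wide; open, the fingers measure 128 mm over their backs; the gripper's body (75 mm by 189 mm) begins 69 mm behind the grasp point.
Start: joints at [73.568, 26.786, -0.665, 91.828, 0.344, 61.387, -3.226], TCP at [0.157, -0.631, 0.303] pointing down, gripper open.
Joint ranges: [-144.91, 144.91], [-17.63, 115.5], [-89.93, 88.59], [15.96, 139.68], [-74.01, 254.01], [8.47, 105.57], [-167.45, 167.45]. Speed limits (degrees/s): [147.25, 147.25, 180, 180, 180, 180, 180].

INTERFACE

Orientations are given as a 3x3 rotation matrix whose columns are the frame's x, y, z axes.
In Python, from plant import manip, cams gives the robot as it stands. The module is installed in compiled form; this text tells all that it offers.
- The arm moves only by the tool play_rows, never from a script. Its argument "series" is text: rows parted by semicolons, each of 6 numbers parted by spaces: the shift along the world's x, y, z in m, then the turn, a rotation vector about the world's x, y, z in rad. A call has 1 to 12 rows; each row is the pose to reach, as a shift and turn from the pose commanded when the call began; what a row does not reach only later rows make up. A row lasts 1/12 s, in which the tool goes at most 41.7 mm and 7.16 degrees, less where a joint would pass 70% of its speed; a pose out of reach is approached as far as the arm can. A call with a gripper value outside its range is refused whole. "jaw" is the finger opening in m, from 0 to 0.0919, set as the call begins (left out, the last holds). The fingers move at their own pace and stop on an object; "grip_force" is the grip in N (left out, the last holds). Time passes only in rows, so rows that repeat a pose let the fingers close. It gives the time, the measured TCP pose, the force and the opening at its end, in the units of the state.
- manip.state(): the state, without advancing time (a new reading comes with each control period).
- cams.read_camera(name): name is "scene" or "top" or "wrist"; returns a dict with "frame" (420x560x3 uint8, blue, green, red), "K" (3x3 intrinsics, pixels), "position" and "attitude" of the camera in the world; the wrist camera has in their place "T_tool_cam" (4x4, takes a point from camera to tool coordinates, whose origin is the TCP and whose axes are the tool frame's). Camera axes: x right, y down, z forward; pixel columns grow to the right and rows downward; lengths in m; the calibration is good to about 2 mm. The wrist camera is an equidistant fisheye: a pixel r from the principal point sees the ray r / f radians off the axis. A picture is of the moment at which its call begins: read the wrist's pose just before it. There is no depth.
- manip.hand_in(): hands the job in, once; it reports no verdict.
The state is a dict: "t": time; "qpos": joint angles; "joint_velocities": joint speeds; "effort": joint torques, N m; "tool_pos": TCP position; "tcp_rot": TCP orientation; "force": force on the tool from outside, world axes, zero at the start; "torque": the same for the moment, N m; "finger_gap": finger opening in m.
Only numpy, scipy, OpenCV 4.12 (cv2) and the standard library are available. Lean on these libraries where they do the work, as an engineer would, in place of code of your own. Each camera call takes 0.05 s, during which the arm holds its last target.

TASK

The plate under the straight key rocks at one of its four corners. Press down on the corners with a fingertip until you find the one that dips, then press the brass shim tab beside that corner down flat and come away. Leave the other three shims raised, do not lift or shove the plate, and do not disturb the other things on the desk.

Things in the scene. Friction and masses are not known exactly. Their poses are not given: they have to be found in the camera images.
- key_plate: loose aluminium plate 150 (x) x 170 (y) x 6 mm, 0.6 to 1.1 kg, with a black straight key fixed on its middle 106 x 50 mm (knob towards the robot, up to 64 mm above the plate's underside). It rests on four rubber feet, top 22 mm above the desk, over a fixed dark steel base 170 x 276 x 4 mm with the same centre and axes. Origin: centre of its underside; x away from the robot at yaw 0, y left, z up.
- corner_near_left (a point): where to press that corner of the plate (left side, end nearer the robot): dark screw head on its top, 20 mm in from both edges, above a rubber foot, 22 mm above the desk. A sound corner is rigid; the rocking one gives way at about 2 N, dips nearly 5 mm by 3 to 5 N, then stops, and springs back.
- corner_near_right (a point): where to press that corner of the plate (right side, end nearer the robot): dark screw head on its top, 20 mm in from both edges, above a rubber foot, 22 mm above the desk. A sound corner is rigid; the rocking one gives way at about 2 N, dips nearly 5 mm by 3 to 5 N, then stops, and springs back.
- corner_far_left (a point): where to press that corner of the plate (left side, end away from the robot): dark screw head on its top, 20 mm in from both edges, above a rubber foot, 22 mm above the desk. A sound corner is rigid; the rocking one gives way at about 2 N, dips nearly 5 mm by 3 to 5 N, then stops, and springs back.
- corner_far_right (a point): where to press that corner of the plate (right side, end away from the robot): dark screw head on its top, 20 mm in from both edges, above a rubber foot, 22 mm above the desk. A sound corner is rigid; the rocking one gives way at about 2 N, dips nearly 5 mm by 3 to 5 N, then stops, and springs back.
- shim_near_left (a joint): angle of the brass shim at corner near_left, rad: 0 = outer tab raised (18 degrees), 0.32 = tab flat on the base; starts at 0 to 0.06. It pivots on a stiff pin 5 mm above the desk, along and 3 mm outside the plate's edge, and stays where left; pressing takes about 6 N at 25 mm from the pin. With the tab flat, the shim's inner fork stands just under the plate and the corner cannot dip.
- shim_near_left_tab (a point): where to press that shim: on top of its tab (brass, 36 mm wide, 3 mm thick, reaching 42 mm out from the pin and the plate's left or right edge), on its centre line, 27 mm out from the pin, 29 mm outside the plate's edge. About 15 mm above the desk when raised, 7 mm when flat on the base.
- shim_near_right (a joint): angle of the brass shim at corner near_right, rad: 0 = outer tab raised (18 degrees), 0.32 = tab flat on the base; starts at 0 to 0.06. It pivots on a stiff pin 5 mm above the desk, along and 3 mm outside the plate's edge, and stays where left; pressing takes about 6 N at 25 mm from the pin. With the tab flat, the shim's inner fork stands just under the plate and the corner cannot dip.
- shim_near_right_tab (a point): where to press that shim: on top of its tab (brass, 36 mm wide, 3 mm thick, reaching 42 mm out from the pin and the plate's left or right edge), on its centre line, 27 mm out from the pin, 29 mm outside the plate's edge. About 15 mm above the desk when raised, 7 mm when flat on the base.
- shim_far_left (a joint): angle of the brass shim at corner far_left, rad: 0 = outer tab raised (18 degrees), 0.32 = tab flat on the base; starts at 0 to 0.06. It pivots on a stiff pin 5 mm above the desk, along and 3 mm outside the plate's edge, and stays where left; pressing takes about 6 N at 25 mm from the pin. With the tab flat, the shim's inner fork stands just under the plate and the corner cannot dip.
- shim_far_left_tab (a point): where to press that shim: on top of its tab (brass, 36 mm wide, 3 mm thick, reaching 42 mm out from the pin and the plate's left or right edge), on its centre line, 27 mm out from the pin, 29 mm outside the plate's edge. About 15 mm above the desk when raised, 7 mm when flat on the base.
- shim_far_right (a joint): angle of the brass shim at corner far_right, rad: 0 = outer tab raised (18 degrees), 0.32 = tab flat on the base; starts at 0 to 0.06. It pivots on a stiff pin 5 mm above the desk, along and 3 mm outside the plate's edge, and stays where left; pressing takes about 6 N at 25 mm from the pin. With the tab flat, the shim's inner fork stands just under the plate and the corner cannot dip.
- shim_far_right_tab (a point): where to press that shim: on top of its tab (brass, 36 mm wide, 3 mm thick, reaching 42 mm out from the pin and the plate's left or right edge), on its centre line, 27 mm out from the pin, 29 mm outside the plate's edge. About 15 mm above the desk when raised, 7 mm when flat on the base.
- base: dark steel base fixed on the desk, 170 x 276 x 4 mm, the shims pinned to it. Origin: centre of its underside; axes like the plate's. On it, hidden under the plate's corners, stand four rubber feet that look alike, three hard and one gone soft; which corner has the soft one changes. A shim pressed flat at a sound corner would jack its hard foot and the plate up 3 mm and leave the plate tilted.
- jar: small clear clip-top jar with a blue lid, 57 mm across, 54 mm high, beside the left side of the base between the two shims. Origin: centre of its underside. Loose, not to be disturbed.
- adapter: small round metal coaxial adapter standing on end, 18 mm across, 30 mm high, beside the right side of the base between the two shims. Origin: centre of its underside. Loose, not to be disturbed.
- tumbler: clear glass tumbler, 72 mm across, 86 mm high, beyond the far side of the base. Origin: centre of its underside. Loose, not to be disturbed.
- handheld: orange handheld radio standing upright, 34 x 60 x 112 mm, with a black aerial to 226 mm, to the right. Origin: centre of its underside. Loose, not to be disturbed.
- enclosure: aluminium project enclosure 120 x 160 x 46 mm with its sliding lid part open, to the left. Origin: centre of its underside. Loose, not to be disturbed.
- screwdriver: screwdriver 170 mm long lying to the right. Loose, not to be disturbed.
- logbook: green logbook 148 x 210 x 12 mm lying at the near right. Origin: centre of its underside. Loose, not to be disturbed.
Things that resemble listed ones, but are neither listed nor needed, are in the scene too. Leave any turquoise look-alike of the key_plate alone.

How it is judged (in metres and radians):
On the way, in this order (a step that is already met when the one before it is completed fails the run):
1. a fingertip pressing on the plate makes the rocking corner dip by at least 2.5 mm (contact force between the fingers and key_plate above 0.5 N and height (world z) of any of corner_near_left, corner_near_right, corner_far_left, corner_far_right below 0.0195 m), for 0.05 s.
2. one shim is flat, the other three still raised, and the plate level, not jacked up at a sound corner (((value of joint shim_near_left above 0.28 rad and value of joint each of shim_near_right, shim_far_left, shim_far_right below 0.16 rad) or (value of joint shim_near_right above 0.28 rad and value of joint each of shim_near_left, shim_far_left, shim_far_right below 0.16 rad) or (value of joint shim_far_left above 0.28 rad and value of joint each of shim_near_left, shim_near_right, shim_far_right below 0.16 rad) or (value of joint shim_far_right above 0.28 rad and value of joint each of shim_near_left, shim_near_right, shim_far_left below 0.16 rad)) and angle between key_plate's own z axis and vertical below 0.008 rad), for 0.2 s.
At the end, for the whole second after the job is handed in: The shim of the rocking corner is flat (joint above 0.28 rad), the other three are still raised (below 0.16 rad), and the plate rests level (within 0.008 rad, as it does only with the right shim) within 15 mm of where it stood (all of step 2 and distance of key_plate from where it was at the start of the episode below 0.015 m and linear speed of key_plate below 0.01 m/s); the robot touches nothing.
It fails at once if the plate is lifted or shoved by more than 15 mm (distance of key_plate from where it was at the start of the episode above 0.015 m).
It fails at once if one of the other loose things on the desk is moved by more than 20 mm (distance of any of jar, adapter, tumbler, handheld, enclosure, screwdriver, logbook from where it was at the start of the episode above 0.02 m).
It also fails if it takes over 48 s, if anything falls off the work surface, if the arm or the gripper's body presses on something with over 40 N, if the wrist force passes 120 N, or if a joint passes its speed limit or range.

## Working session

There is one attempt and no reset: what is moved stays moved. The work goes in short steps, Python scripts to look and compute and a tool call to move; the robot and the scene stay as the last step left them, time stands still between calls to the robot, and variables do not carry over. Pictures are saved under pics/ and viewed, and the job is handed in when it is done.

Besides the shell and the picture viewer there is one more tool, called by a JSON object that holds its "fn" and its "kwargs", one argument or row to a line. play_rows: Moves the arm, as the interface text tells. Its arguments: {"type":"object","properties":{"series":{"type":"string"},"jaw":{"type":"number"},"grip_force":{"type":"number"}},"required":["series"]}

```bash
mkdir -p pics; python3 - <<'E'
from plant import manip,cams
import cv2,numpy as np
print(manip.state())
for n in("scene","top"):
    c=cams.read_camera(n);cv2.imwrite(f"pics/{n}0.png",c["frame"]);print(n,c["K"],c["position"],c["attitude"])
    np.savez(f"{n}0.npz",**{k:np.array(v) for k,v in c.items()})
print(manip.grip_point_offset)
E
```

```text
{'t': 0.0, 'qpos': array([73.56653137, 26.83575414, -0.66374247, 91.87935207,  0.34663279,
       61.38604714, -3.2260618 ]), 'joint_velocities': array([ 0.09139045,  0.03376364,  0.04376156,  0.12975212, -0.01958155,
        0.07279089,  0.06858291]), 'effort': array([-2.00132154e-04, -5.20563877e+01, -1.27735795e-02, -2.43740183e+01,
       -5.67740249e-02,  1.73570006e-02,  1.54864447e-04]), 'tool_pos': array([ 0.15673824, -0.63039182,  0.30175434]), 'tcp_rot': array([[ 2.41348969e-01, -9.70438217e-01, -5.84628986e-04],
       [-9.70436862e-01, -2.41349615e-01,  1.63101242e-03],
       [-1.72389677e-03,  1.73702351e-04, -9.99998499e-01]]), 'force': array([-0.806897  , -0.36110336, -0.17410365]), 'torque': array([0.05699472, 0.03817226, 0.0121394 ]), 'finger_gap': 0.09186234936741813}
scene [[438.32225646   0.         284.64177543]
 [  0.         438.32225646 209.44272718]
 [  0.           0.           1.        ]] [ 1.07061286 -0.31592     0.93697268] [[ 0.50451618  0.70409774 -0.49970971]
 [ 0.86332571 -0.40368705  0.30282912]
 [ 0.01149496 -0.58419443 -0.81153233]]
top [[495.34806872   0.         278.14285368]
 [  0.         495.34806872 204.53323599]
 [  0.           0.           1.        ]] [ 0.40111586 -0.00655801  1.34176447] [[ 0.00472454 -0.99532713  0.09644476]
 [-0.99971753 -0.00245474  0.02363979]
 [-0.02329258 -0.0965292  -0.99505757]]
0.0694
```

View pics/scene0.png

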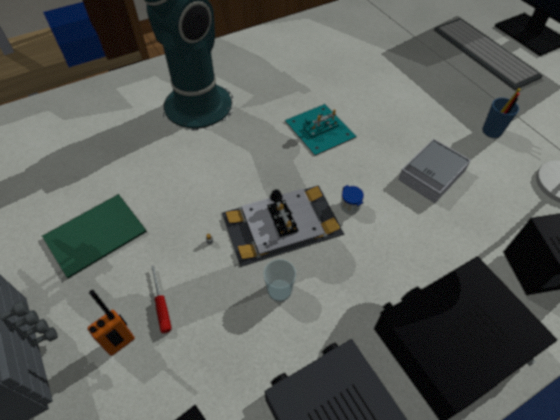

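View pics/top0.png

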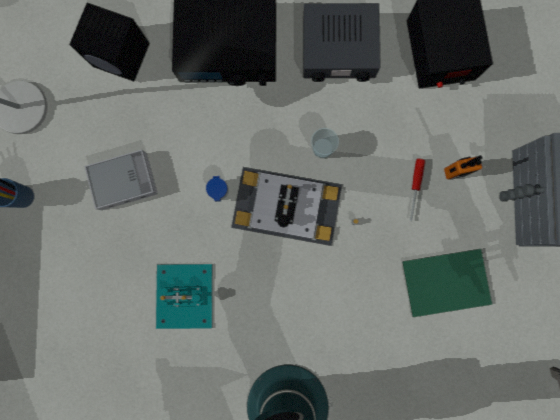

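The wanted plate (silver, black key, brass tabs) is at top (287,205) and scene (284,222). The turquoise look-alike is at top (185,296) and scene (320,128), and I'll leave it alone. Next is a close crop to check.

```bash
python3 - <<'E'
import cv2,numpy as np
c=np.load("top0.npz");f=c["frame"][155:255,200:370];cv2.imwrite("pics/tc.png",cv2.resize(f,None,fx=4.5,fy=4.5,interpolation=cv2.INTER_CUBIC))
c=np.load("scene0.npz");f=c["frame"][170:280,200:370];cv2.imwrite("pics/sc.png",cv2.resize(f,None,fx=4.5,fy=4.5,interpolation=cv2.INTER_CUBIC))
E
```

```text
(no output)
```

View pics/tc.png

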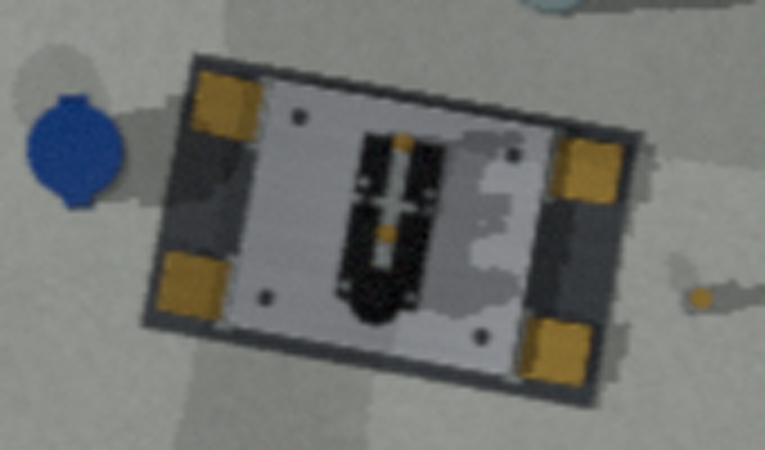

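View pics/sc.png

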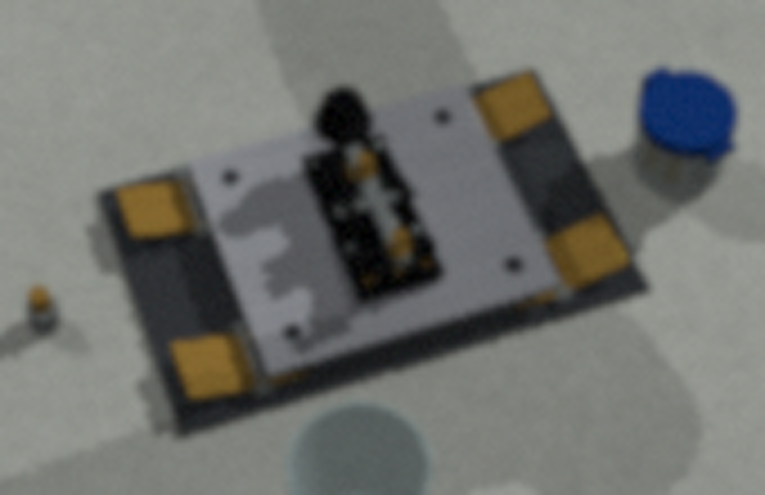

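The top crop shows the four screws at crop px FL(299,117), FR(513,155), NL(265,298) and NR(481,337). The base corners are at (193,57), (641,133), (143,325) and (596,406). All four tabs look raised. I'll fit the pose from both views.

```bash
cat > h.py <<'E'
import numpy as np,cv2
def ray(c,u,v):
    d=np.array(c["attitude"])@np.linalg.inv(c["K"])@np.array([u,v,1.]);return np.array(c["position"]),d
def atz(c,u,v,z):
    o,d=ray(c,u,v);return o+d*(z-o[2])/d[2]
def rigid(P,M):
    P=np.array(P)[:,:2];M=np.array(M,float);a=P-P.mean(0);b=M-M.mean(0)
    th=np.arctan2((b[:,0]*a[:,1]-b[:,1]*a[:,0]).sum(),(b*a).sum());R=np.array([[np.cos(th),-np.sin(th)],[np.sin(th),np.cos(th)]])
    t=P.mean(0)-R@M.mean(0);return th,t,(P-(M@R.T+t))
E
python3 - <<'E'
from h import *
S=[(.055,.065),(.055,-.065),(-.055,.065),(-.055,-.065)]
B=[(.085,.138),(.085,-.138),(-.085,.138),(-.085,-.138)]
T=[(.058,.104),(.058,-.104),(-.058,.104),(-.058,-.104)]
for n,o,sp,bp,tp in (("top0",(200,155),[(299,117),(513,155),(265,298),(481,337)],[(193,57),(641,133),(143,325),(596,406)],[(227,104),(589,171),(193,285),(557,352)]),
 ("scene0",(200,170),[(513,265),(292,331),(442,117),(230,177)],[(648,290),(180,436),(535,70),(97,190)],[(590,251),(209,367),(513,105),(154,208)])):
    c=np.load(n+".npz")
    g=lambda L,z:[atz(c,o[0]+(u+.5)/4.5-.5,o[1]+(v+.5)/4.5-.5,z) for u,v in L]
    for P,z,M in((sp,.022,S),(bp,.004,B),(tp,.015,T)):
        th,t,r=rigid(g(P,z),M);print(n,z,np.degrees(th),t.round(4),(r*1000).round(1).tolist(),np.round(np.array(g(P,z))[:,:2],4).tolist())
E
```

```text
top0 0.022 -10.064748517829527 [0.5281 0.0034] [[0.1, -0.1], [0.1, 0.1], [-0.1, 0.1], [-0.1, -0.0]] [[0.5936, 0.0576], [0.571, -0.0701], [0.4852, 0.0771], [0.4625, -0.051]]
top0 0.004 -9.772475208709285 [0.528  0.0017] [[-2.1, 0.1], [-1.6, 0.6], [2.1, -0.5], [1.6, -0.2]] [[0.633, 0.1233], [0.5868, -0.1482], [0.4698, 0.1516], [0.4224, -0.1201]]
top0 0.015 -10.306526688992493 [0.528  0.0025] [[-1.2, 7.0], [-4.2, -5.6], [3.7, 5.5], [1.7, -6.8]] [[0.6025, 0.1014], [0.5623, -0.1158], [0.4932, 0.1207], [0.4541, -0.0963]]
scene0 0.022 -10.290495162746433 [0.528  0.0049] [[0.0, -0.3], [-0.4, 0.8], [0.2, -0.4], [0.1, -0.1]] [[0.5938, 0.0587], [0.5702, -0.0681], [0.4857, 0.0783], [0.4625, -0.0494]]
scene0 0.004 -10.514968235392004 [0.529  0.0038] [[-1.5, -1.2], [0.4, 1.1], [0.9, -1.1], [0.1, 1.2]] [[0.6363, 0.1228], [0.5878, -0.1463], [0.4716, 0.1538], [0.4204, -0.1152]]
scene0 0.015 -10.211590449136217 [0.5295 0.004 ] [[-1.2, 8.1], [-4.2, -7.2], [3.7, 5.9], [1.6, -6.8]] [[0.6038, 0.1042], [0.5639, -0.1158], [0.4945, 0.1225], [0.4556, -0.0949]]
```

{"fn": "play_rows", "kwargs": {
  "series": "0.017 0.032 0.01 0 0 0.064;0.034 0.064 0.02 0 0 0.128;0.051 0.097 0.03 0 0 0.192;0.068 0.129 0.03 0 0 0.256;0.085 0.161 0.03 0 0 0.32;0.102 0.193 0.03 0 0 0.384;0.119 0.226 0.03 0 0 0.448;0.136 0.258 0.03 0 0 0.512;0.153 0.29 0.03 0 0 0.576;0.17 0.322 0.03 0 0 0.64;0.187 0.355 0.03 0 0 0.704;0.204 0.387 0.03 0 0 0.768",
  "jaw": 0,
  "grip_force": 10
}}

```text
t: 1.1
tool_pos: [0.3611, -0.2419, 0.3326]
tcp_rot: [[0.849, -0.528, -0.0], [-0.528, -0.849, -0.0], [-0.0, 0.0, -1.0]]
force: [1.2, -0.4, -0.4]
finger_gap: 0.0138
```

```bash
python3 - <<'E'
from h import *
c=np.load("top0.npz")
print("tumbler rim",atz(c,324,139,.086),"handheld top",atz(c,468,165,.112),"jar",atz(c,216.5,187.5,.054))
E
```

```text
tumbler rim [ 0.69267061 -0.09404552  0.086     ] handheld top [ 0.62045038 -0.45010649  0.112     ] jar [0.57052216 0.18635481 0.054     ]
```

{"fn": "play_rows", "kwargs": {
  "series": "0.012 0.023 -0.01 0 0 0.045;0.025 0.046 -0.03 0 0 0.09;0.037 0.069 -0.05 0 0 0.135;0.05 0.092 -0.07 0 0 0.18;0.062 0.115 -0.09 0 0 0.225;0.075 0.138 -0.115 0 0 0.27;0.088 0.161 -0.14 0 0 0.315;0.101 0.184 -0.165 0 0 0.36;0.101 0.192 -0.185 0 0 0.379;0.101 0.192 -0.195 0 0 0.379;0.101 0.192 -0.195 0 0 0.379;0.101 0.192 -0.195 0 0 0.379"
}}

```text
t: 2.1
tool_pos: [0.4615, -0.0526, 0.1376]
tcp_rot: [[0.984, -0.18, -0.001], [-0.18, -0.984, -0.0], [-0.001, 0.001, -1.0]]
force: [-0.8, -0.2, 0.8]
finger_gap: 0.0004
```

```bash
python3 - <<'E'
from plant import manip,cams
import cv2,numpy as np
s=manip.state();print(s["tool_pos"],s["force"],s["finger_gap"],s["t"])
c=cams.read_camera("wrist");cv2.imwrite("pics/w1.png",c["frame"]);print(c["K"],c["T_tool_cam"])
c=cams.read_camera("top");cv2.imwrite("pics/t1.png",cv2.resize(c["frame"][130:280,180:400],None,fx=3.5,fy=3.5,interpolation=cv2.INTER_CUBIC))
E
```

```text
[ 0.46150137 -0.05259101  0.13764905] [-0.81572163 -0.16032973  0.81455133] 0.0003908174188207962 2.1
[[325.1922621    0.         276.18381879]
 [  0.         325.1922621  211.42088402]
 [  0.           0.           1.        ]] [[ 9.99999795e-01  6.28205654e-04  1.20516609e-04 -6.08116188e-04]
 [-6.35942057e-04  9.56092872e-01  2.93063160e-01 -8.28721073e-02]
 [ 6.88788629e-05 -2.93063176e-01  9.56093076e-01 -8.22939175e-02]
 [ 0.00000000e+00  0.00000000e+00  0.00000000e+00  1.00000000e+00]]
```

View pics/w1.png

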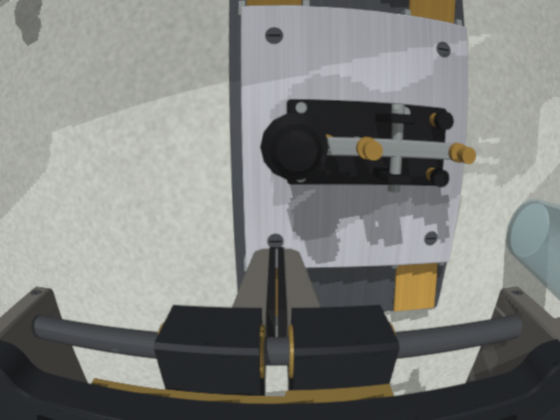

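View pics/t1.png

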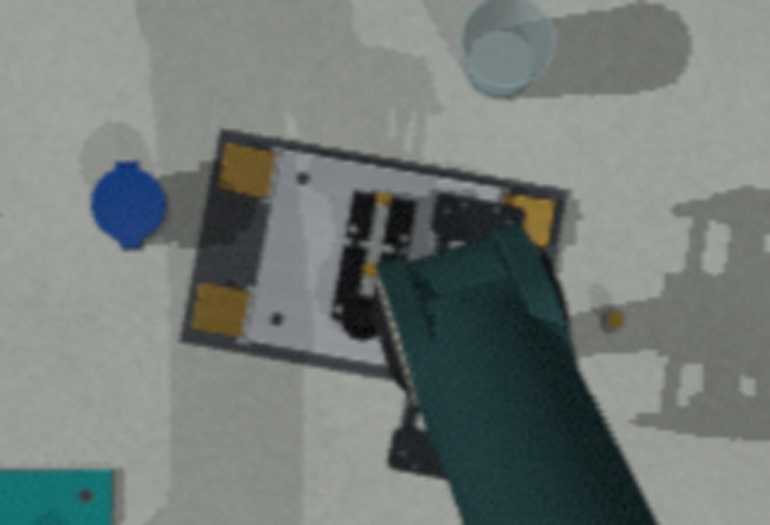

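{"fn": "play_rows", "kwargs": {
  "series": "0.001 0.0024 -0.01 0 0 0;0.001 0.0024 -0.02 0 0 0;0.001 0.0024 -0.024 0 0 0;0.001 0.0024 -0.025 0 0 0;0.001 0.0024 -0.026 0 0 0;0.001 0.0024 -0.027 0 0 0;0.001 0.0024 -0.028 0 0 0;0.001 0.0024 -0.029 0 0 0;0.001 0.0024 -0.029 0 0 0;0.001 0.0024 -0.029 0 0 0"
}}

```text
t: 3.03
tool_pos: [0.463, -0.0493, 0.1103]
tcp_rot: [[0.984, -0.179, 0.0], [-0.179, -0.984, -0.002], [0.0, 0.001, -1.0]]
force: [-6.2, 0.7, 20.2]
finger_gap: 0.0007
```

{"fn": "play_rows", "kwargs": {
  "series": "0 0 0.03 0 0 0;0 0 0.065 0 0 0;0.004 0.02 0.08 0 0 0;0.011 0.055 0.08 0 0 0;0.018 0.09 0.08 0 0 0;0.0225 0.1275 0.075 0 0 0;0.0225 0.1275 0.04 0 0 0;0.0225 0.1275 0.01 0 0 0;0.0225 0.1275 0.005 0 0 0;0.0225 0.1275 0.003 0 0 0;0.0225 0.1275 0.001 0 0 0;0.0225 0.1275 0.001 0 0 0"
}}

```text
t: 4.03
tool_pos: [0.4856, 0.0782, 0.1108]
tcp_rot: [[0.984, -0.179, 0.001], [-0.179, -0.984, -0.0], [0.001, -0.0, -1.0]]
force: [0.7, -0.1, -0.3]
finger_gap: 0.0003
```

{"fn": "play_rows", "kwargs": {
  "series": "0 0 -0.0005 0 0 0;0 0 -0.001 0 0 0;0 0 -0.0015 0 0 0;0 0 -0.0015 0 0 0"
}}

```text
t: 4.37
tool_pos: [0.4862, 0.078, 0.1103]
tcp_rot: [[0.984, -0.18, 0.002], [-0.18, -0.984, -0.001], [0.002, 0.0, -1.0]]
force: [-3.9, 0.0, 14.0]
finger_gap: 0.0002
```

Near right (20 N) and near left (14 N) are both rigid, so far left is next.

{"fn": "play_rows", "kwargs": {
  "series": "0 0 0.025 0 0 0;0.02 -0.004 0.035 0 0 0;0.055 -0.01 0.035 0 0 0;0.09 -0.017 0.035 0 0 0;0.1075 -0.02 0.035 0 0 0;0.1075 -0.02 0.02 0 0 0;0.1075 -0.02 0.01 0 0 0;0.1075 -0.02 0.005 0 0 0;0.1075 -0.02 0.002 0 0 0;0.1075 -0.02 0.001 0 0 0;0.1075 -0.02 0 0 0 0;0.1075 -0.02 0 0 0 0"
}}

```text
t: 5.37
tool_pos: [0.5925, 0.0582, 0.1086]
tcp_rot: [[0.984, -0.179, -0.0], [-0.179, -0.984, -0.0], [-0.0, 0.0, -1.0]]
force: [-2.1, -0.4, 2.8]
finger_gap: 0.0004
```

{"fn": "play_rows", "kwargs": {
  "series": "0 0 -0.001 0 0 0;0 0 -0.002 0 0 0;0 0 -0.003 0 0 0;0 0 -0.003 0 0 0;0 0 -0.003 0 0 0"
}}

```text
t: 5.78
tool_pos: [0.593, 0.0584, 0.1059]
tcp_rot: [[0.984, -0.179, 0.0], [-0.179, -0.984, -0.0], [0.0, 0.0, -1.0]]
force: [-3.9, -0.9, 7.1]
finger_gap: 0.0001
```

```bash
python3 - <<'E'
from plant import manip
s=manip.state();print(s["tool_pos"],s["force"],s["t"])
E
```

```text
[0.59298528 0.05837289 0.10594095] [-3.87219024 -0.93131247  7.07172274] 5.7833
```

The far-left corner dipped 4.4 mm at a few newtons and then stopped, so it is the rocking one. Next I'll lift off and press its tab.

{"fn": "play_rows", "kwargs": {
  "series": "0 0 0.02 0 0 0;0 0 0.035 0 0 0;0.004 0.025 0.035 0 0 0;0.009 0.0485 0.035 0 0 0;0.009 0.0485 0.02 0 0 0;0.009 0.0485 0.01 0 0 0;0.009 0.0485 0.004 0 0 0;0.009 0.0485 0 0 0 0;0.009 0.0485 -0.003 0 0 0;0.009 0.0485 -0.006 0 0 0;0.009 0.0485 -0.008 0 0 0;0.009 0.0485 -0.008 0 0 0"
}}

```text
t: 6.78
tool_pos: [0.6018, 0.1065, 0.097]
tcp_rot: [[0.984, -0.179, -0.0], [-0.179, -0.984, 0.0], [-0.0, -0.0, -1.0]]
force: [-0.1, 0.2, 1.3]
finger_gap: 0.0005
```

{"fn": "play_rows", "kwargs": {
  "series": "0 0 -0.001 0 0 0;0 0 -0.002 0 0 0;0 0 -0.003 0 0 0;0 0 -0.003 0 0 0;0 0 -0.003 0 0 0"
}}

```text
t: 7.2
tool_pos: [0.6021, 0.1065, 0.0954]
tcp_rot: [[0.984, -0.179, 0.001], [-0.179, -0.984, -0.001], [0.001, 0.001, -1.0]]
force: [-3.5, -0.3, 9.8]
finger_gap: 0.0005
```

{"fn": "play_rows", "kwargs": {
  "series": "0 0 -0.001 0 0 0;0 0 -0.0015 0 0 0;0 0 -0.0015 0 0 0"
}}

```text
t: 7.45
tool_pos: [0.6022, 0.1066, 0.0952]
tcp_rot: [[0.984, -0.179, 0.001], [-0.179, -0.984, -0.001], [0.001, 0.001, -1.0]]
force: [-8.2, -0.9, 21.7]
finger_gap: 0.0007
```

Stiff stop at 7 mm: the tab is flat. I'll rise, then re-test the corner.

{"fn": "play_rows", "kwargs": {
  "series": "0 0 0.02 0 0 0;0 0 0.045 0 0 0;-0.004 -0.024 0.045 0 0 0;-0.009 -0.0485 0.045 0 0 0;-0.009 -0.0485 0.03 0 0 0;-0.009 -0.0485 0.022 0 0 0;-0.009 -0.0485 0.019 0 0 0;-0.009 -0.0485 0.017 0 0 0;-0.009 -0.0485 0.016 0 0 0;-0.009 -0.0485 0.016 0 0 0"
}}

```text
t: 8.28
tool_pos: [0.5926, 0.058, 0.1092]
tcp_rot: [[0.984, -0.178, -0.002], [-0.178, -0.984, -0.002], [-0.001, 0.002, -1.0]]
force: [-3.1, -4.2, 7.9]
finger_gap: 0.0005
```

{"fn": "play_rows", "kwargs": {
  "series": "0 0 0.03 0 0 0;0 0 0.07 0 0 0;0 0 0.11 0 0 0;0 0 0.15 0 0 0;-0.03 -0.02 0.18 0 0 0;-0.06 -0.05 0.2 0 0 0;-0.09 -0.08 0.2 0 0 0;-0.11 -0.11 0.2 0 0 0;-0.13 -0.14 0.2 0 0 0;-0.14 -0.17 0.2 0 0 0;-0.14 -0.2 0.2 0 0 0;-0.14 -0.2 0.2 0 0 0"
}}

```text
t: 9.28
tool_pos: [0.4523, -0.1471, 0.3091]
tcp_rot: [[0.983, -0.186, 0.001], [-0.186, -0.983, -0.003], [0.001, 0.003, -1.0]]
force: [0.4, -0.5, 0.3]
finger_gap: 0.0003
```

```bash
python3 - <<'E'
from plant import manip,cams
import cv2,numpy as np
s=manip.state();print(s["tool_pos"],s["force"],s["t"])
a=[]
for n in("top","scene"):
    c=cams.read_camera(n);o=np.load(n+"0.npz")["frame"]
    r=(slice(130,280),slice(180,400)) if n=="top" else (slice(150,300),slice(190,410))
    for f in(o,c["frame"]): a.append(cv2.resize(f[r],(400,273),interpolation=cv2.INTER_CUBIC))
cv2.imwrite("pics/end.png",np.vstack([np.hstack(a[:2]),np.hstack(a[2:])]))
E
```

```text
[ 0.45230162 -0.14711186  0.30908914] [ 0.40695346 -0.47758742  0.29117918] 9.2833
```

View pics/end.png

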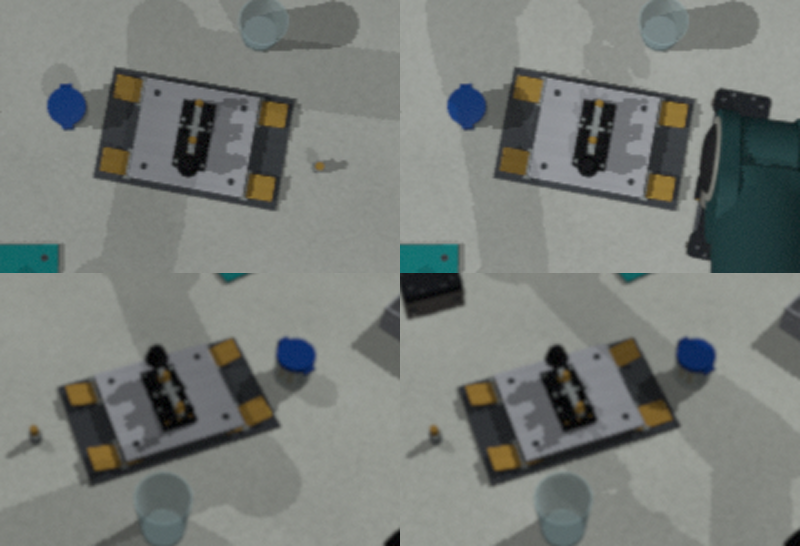

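```bash
python3 - <<'E'
from plant import manip
print(manip.hand_in())
E
```

```text
the job is handed in; nothing more can be done
None
```

The far-left corner is the one that rocks. I pressed its shim tab flat, moved the arm clear and handed the job in at about 9.4 s; the hand-in reports no verdict.

- **Finding the corner:** near right and near left were rigid (20 N and 14 N at about 22 mm). Far left dipped about 4.4 mm under about 7 N. I did not press far right, because far left had already dipped.
- **Pressing the shim:** the far-left tab came to a hard stop at about 7 mm fingertip height, which is the height given for flat. The force there rose from 10 N to 22 N over 0.2 mm.
- **Re-test of far left:** 7.9 N moved it only about 1 mm below the sound height. Before, 2.8 N gave about 1.7 mm and it kept going. I did not push harder to see whether that 1 mm was the end of its travel.
- **Final pictures:** the plate, jar and tumbler looked unmoved in both views, as did the adapter in the scene view. The other three tabs still looked raised, and the arm was clear with about zero force. I did not measure the shim angles or the plate's tilt from these pictures. I did not re-check the handheld, enclosure, screwdriver or logbook, which lay outside or only partly in the crops.

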